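# Find the true scale beam on the knife edge

## Robot

A 6-joint arm with a two-finger parallel gripper is mounted at the origin on the work surface. World frame = base frame: x ahead of the robot, y to its left, z up, the work surface at z = 0. Lengths are in m, angles in rad, forces in N, time in s.
With the tool pointing down it reaches from about 0.275 to 0.75 m from the base axis. Payload 10.2 kg.
Tool frame: the origin (TCP) lies between the finger pads; the fingertips stand 11 mm ahead of it and the grasp point (between the pads) lies 8 mm behind it; z points along the fingers, y is the line along which they close (so a half turn about z gives the same grasp; the last joint's range is limited). The gripper opens to 85 mm and grips with 20 to 120 N. Pads are 22 mm wide; open, the fingers measure 114 mm over their backs; the gripper's body (76 mm by 85 mm) begins 54 mm behind the grasp point. The pads swing forward as they close: fully open they stand 13 mm farther back than shut.
Start: joints at [-1.414, 0.313, 1.498, -0, 1.331, -0.223], TCP at [0.195, -0.488, 0.242] pointing down, gripper open.
Joint ranges: [-2.94, 2.94], [-0.97, 2.17], [0.19, 2.56], [-1.23, 4.37], [0.02, 3.11], [-2.88, 2.88]. Speed limits (rad/s): [2.39, 2.39, 3.01, 3.14, 3.14, 3.14].

## Interface

Orientations are given as a rotation vector (axis times angle).
In Python, from bench import manip, vision gives the robot as it stands.
- The arm moves only by the tool apply_moves, never from a script. Its argument "moves" is a list of rows, each a list of 4 numbers: the shift along the tool's x, y, z in cm, then the turn about the tool's z in degrees. In form: [[dx, dy, dz, twist], ...]. A call has 1 to 8 rows; each row is the pose to reach, as a shift and turn from the pose commanded when the call began, along the tool's axes at that moment; what a row does not reach only later rows make up. A row lasts 1/8 s, in which the tool goes at most 62.5 mm and 10.7 degrees, less where a joint would pass 70% of its speed; a pose out of reach is approached as far as the arm can. A call with a gripper value outside its range is refused whole. "jaw" is the gripper command: -1 is fully open, 1 is shut, values between are in proportion, set as the call begins (left out, the last holds). The fingers move at their own pace and stop on an object; the grip force is fixed at half the most. Time passes only in rows, so rows that repeat a pose let the fingers close. It gives the time, the measured TCP pose, the force, the opening and the grip force at its end, in the units of the state.
- manip.state(): the state, without advancing time (a new reading comes with each control period).
- vision.snapshot(name): name is "scene" or "top"; returns a dict with "image" (420x560x3 uint8, blue, green, red), "fx", "fy", "cx", "cy" (pixels), "D" ([k1, k2, p1, p2, k3] as OpenCV has them; the pictures are not rectified), "xyz" and "orientation" of the camera in the world. Camera axes: x right, y down, z forward; pixel columns grow to the right and rows downward; lengths in m; the calibration is good to about 2 mm. A picture is of the moment at which its call begins. There is no depth.
- manip.finish_job(): hands the job in; it is judged then, once.
The state is a dict: "t": time; "q": joint angles; "dq": joint speeds; "tau": joint torques, N m; "tool_pos": TCP position; "ee_rot": TCP orientation; "wrist_force": force on the tool from outside, world axes, zero at the start; "moment": the same for the moment, N m; "finger_gap": opening from 0.0 (shut) to 1.0 (fully open); "grasp_force": force on a finger pad.
Only numpy, scipy, OpenCV 4.12 (cv2) and the standard library are available. Lean on these libraries where they do the work, as an engineer would, in place of code of your own. Each camera call takes 0.05 s, during which the arm holds its last target. There are 200 camera calls.

## Task

Only one of these three wooden scale beams is true; the other two have a sealed-in weight off-centre. Try them on the knife edge by the notch under their middle: stand the two that tip on their feet inside the black tray, and leave the true one by itself on the knife edge, hanging level and still. Do not shift the other things on the table.

Things in the scene. Friction and masses are not known exactly. Their poses are not given: they have to be found in the camera images.
- beam_a: pale wooden scale beam, one of three that look alike, 105 to 155 g, bridge-shaped: 146 mm long (x), 30 wide (y), 42 tall; two feet 36 x 30 mm, 32 tall, centred at x = +-55 mm, 20 mm wide arms, a hub 40 long, 30 wide, 22 to 42 mm above the soles. Starts on its feet. Which one is true varies; name and looks do not tell. Origin: mid-length, at sole height; z up
- beam_a_notch (a point): apex of the V notch across the underside of the hub of beam_a, running along the beam's y; 32 mm above the beam's origin; its mouth, 22 mm above the soles, is 11 mm wide
- beam_b: pale wooden scale beam, one of three that look alike, 105 to 155 g, bridge-shaped: 146 mm long (x), 30 wide (y), 42 tall; two feet 36 x 30 mm, 32 tall, centred at x = +-55 mm, 20 mm wide arms, a hub 40 long, 30 wide, 22 to 42 mm above the soles. Starts on its feet. Which one is true varies; name and looks do not tell. Origin: mid-length, at sole height; z up
- beam_b_notch (a point): apex of the V notch across the underside of the hub of beam_b, running along the beam's y; 32 mm above the beam's origin; its mouth, 22 mm above the soles, is 11 mm wide
- beam_c: pale wooden scale beam, one of three that look alike, 105 to 155 g, bridge-shaped: 146 mm long (x), 30 wide (y), 42 tall; two feet 36 x 30 mm, 32 tall, centred at x = +-55 mm, 20 mm wide arms, a hub 40 long, 30 wide, 22 to 42 mm above the soles. Starts on its feet. Which one is true varies; name and looks do not tell. Origin: mid-length, at sole height; z up
- beam_c_notch (a point): apex of the V notch across the underside of the hub of beam_c, running along the beam's y; 32 mm above the beam's origin; its mouth, 22 mm above the soles, is 11 mm wide
- stand: fixed balance stand: wooden base 190 (x) x 70 (y) x 12 mm; in its middle a steel block 24 x 16 mm, up to 30 mm, carries an upright blade 3 mm thick, 16 mm long (along y), with the knife edge on top; at both ends of the base rubber rests 15 mm above the table, 50 to 85 mm from the middle. A beam hangs along x, either way round. Origin: centre of the underside
- stand_edge (a point): middle of the knife edge (top of the rounded polished blade), 58.5 mm above the table, edge along the stand's y. A level beam's soles are 28 mm up; fingers fit beside the blade. A true beam settles in 1 to 2 s within 0.05 rad of level; a false one tips about 0.18 rad onto a rest and stays hanging
- tray: fixed black plastic reject tray, 230 mm (its x) x 180 mm (its y), walls 4 mm thick and 22 mm tall, inner floor 4 to 5 mm above the table; origin at the centre of its underside
- cup: white cup, 76 mm across, 85 mm tall; a bystander, origin at the centre of its underside
- phone: black phone lying flat, 150 x 74 x 10 mm, long side along its x; a bystander, origin at the centre of its underside
- marker: white marker pen with grey cap lying flat along its x, 110 mm long, 13 mm thick; a bystander, origin at the centre of its underside
- twig_long: dark forked twig, 165 mm long, 12 mm thick, lying along its x; a bystander, origin at the centre of its underside
- twig_short: dark forked twig, 100 mm long, 10 mm thick, lying along its x; a bystander, origin at the centre of its underside

How it is judged:
By the outcome, as a careful person would: the job done as asked, in the order asked, and still so for the second after the job is handed in, with the robot touching nothing.
It also fails if it takes over 72 s, if anything falls off the work surface, if the arm or the gripper's body presses on something with over 40 N, if the wrist force passes 120 N, or if a joint passes its speed limit or range.

## Working session

There is one attempt and no reset: what is moved stays moved. The work goes in short steps, Python scripts to look and compute and a tool call to move; the robot and the scene stay as the last step left them, time stands still between calls to the robot, and variables do not carry over. Pictures are saved under pics/ and viewed, at most 10 in all, crops included, and the job is handed in when it is done.

Besides the shell and the picture viewer there is one more tool, called by a JSON object that holds its "fn" and its "kwargs". apply_moves: Moves the arm, as the interface text tells. Its arguments: {"type":"object","properties":{"moves":{"type":"array"},"jaw":{"type":"number"}},"required":["moves"]}

```bash
mkdir -p pics; ls; python3 - <<'E'
from bench import manip, vision
import cv2
print(manip.state())
for n in("scene","top"):
    s=vision.snapshot(n); cv2.imwrite(f"pics/{n}0.png",s["image"]); print({k:v for k,v in s.items() if k!="image"})
E
```

```text
pics
{'t': 0.0, 'q': array([-1.41439790e+00,  3.13443311e-01,  1.49845542e+00, -1.14453553e-05,
        1.33097707e+00, -2.23370874e-01]), 'dq': array([ 2.37707659e-04, -5.49638364e-04,  1.45218500e-03,  9.86883989e-04,
        1.16767354e-03,  1.97059437e-05]), 'tau': array([ 2.53207996e-03, -4.12272906e+01, -2.59742528e+01, -6.84346037e-05,
        4.12836845e-03, -1.30958583e-05]), 'tool_pos': array([ 0.19458191, -0.4873453 ,  0.24173158]), 'ee_rot': array([-3.08386516e+00, -5.92723929e-01, -5.00093085e-05]), 'wrist_force': array([ 0.78905973, -1.03854946, -0.11242256]), 'moment': array([0.00165005, 0.04766922, 0.02528193]), 'grasp_force': 0.0, 'finger_gap': 0.9987011144713545}
{'fx': 491.9450526128467, 'fy': 491.9450526128467, 'cx': 282.5497213474126, 'cy': 216.03216888282498, 'D': array([0.03887099, 0.        , 0.        , 0.        , 0.        ]), 'xyz': array([ 1.19982513, -0.44220461,  0.70722888]), 'orientation': array([-2.03959598, -1.08596907,  0.48093879])}
{'fx': 541.3822572278385, 'fy': 541.3822572278385, 'cx': 279.6275641543573, 'cy': 209.17251507524327, 'D': array([0.00623713, 0.        , 0.        , 0.        , 0.        ]), 'xyz': array([0.46305766, 0.00548358, 1.19545134]), 'orientation': array([-2.16960735,  2.17519039, -0.12659827])}
```

View pics/top0.png

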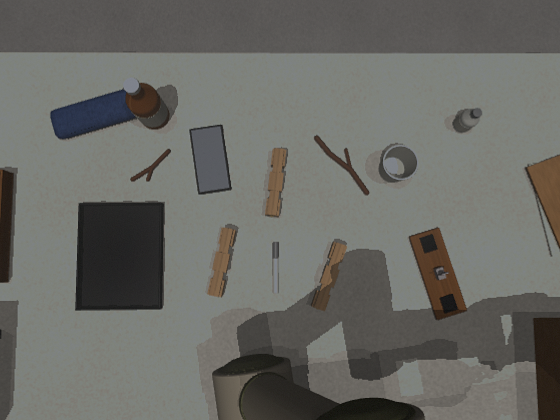

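View pics/scene0.png

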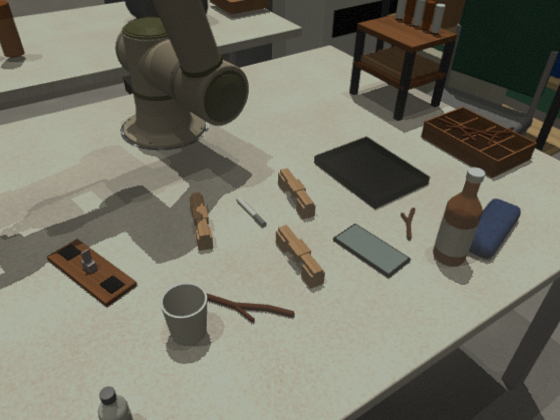

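The top view has +x up and +y left. The beams are near (222,261), (276,182) and (329,275), the stand is near (438,273), and the tray is near (120,256). The scene view shows the same objects, with the arm clear of the beams.

```bash
cat > h.py <<'E'
import numpy as np, cv2
from scipy.spatial.transform import Rotation as R
from bench import manip, vision
def ray(s,px):
    p=cv2.undistortPoints(np.array(px,float).reshape(-1,1,2),np.array([[s['fx'],0,s['cx']],[0,s['fy'],s['cy']],[0,0,1]]),s['D']).reshape(-1,2)
    d=np.c_[p,np.ones(len(p))]@R.from_rotvec(s['orientation']).as_matrix().T
    return d/np.linalg.norm(d,axis=1)[:,None]
def plane(s,px,z):
    d=ray(s,px); return s['xyz']+d*((z-s['xyz'][2])/d[:,2])[:,None]
def tri(s1,p1,s2,p2):
    d1,d2=ray(s1,[p1])[0],ray(s2,[p2])[0]; o1,o2=s1['xyz'],s2['xyz']
    t=np.linalg.lstsq(np.c_[d1,-d2],o2-o1,rcond=None)[0]
    a,b=o1+t[0]*d1,o2+t[1]*d2
    return (a+b)/2,np.linalg.norm(a-b)
def proj(s,P):
    r=R.from_rotvec(s['orientation']).inv()
    return cv2.projectPoints(np.array(P,float).reshape(-1,1,3),r.as_rotvec(),-r.apply(s['xyz']),np.array([[s['fx'],0,s['cx']],[0,s['fy'],s['cy']],[0,0,1]]),s['D'])[0].reshape(-1,2)
def wood(s,lo=(5,70,60),hi=(20,255,255)):
    return cv2.inRange(cv2.cvtColor(s['image'],cv2.COLOR_BGR2HSV),lo,hi)
def go(x,y,z,yaw):  # move (cm,deg) in tool axes; yaw: world direction of tool x, mod pi
    st=manip.state(); r=R.from_rotvec(st['ee_rot']); M=r.as_matrix()
    c=np.degrees(np.arctan2(M[1,0],M[0,0])); tw=-((np.degrees(yaw)-c+90)%180-90)
    d=r.inv().apply(np.array([x,y,z])-st['tool_pos'])*100
    print('move',np.round(d,2),'twist',round(tw,1),'t',round(st['t'],2),'tcp',np.round(st['tool_pos'],4),'yaw',round(c,1),'joint6',round(st['q'][5],2))
E
python3 - <<'E'
from h import *
im=[]
for n in("top","scene"):
    s=vision.snapshot(n); h=cv2.cvtColor(s['image'],cv2.COLOR_BGR2HSV)
    pts=[(222,261),(276,182),(329,275),(424,262),(120,256)] if n=="top" else [(296,190),(300,254),(202,220),(80,268),(370,170)]
    print(n,[h[y-1:y+2,x-1:x+2].reshape(-1,3).mean(0).round().tolist() for x,y in pts])
    m=wood(s)
    for c in cv2.findContours(m,cv2.RETR_EXTERNAL,cv2.CHAIN_APPROX_SIMPLE)[0]:
        if cv2.contourArea(c)>150: print(n,cv2.contourArea(c),cv2.minAreaRect(c))
    x0,y0=(200,140) if n=="top" else (40,150)
    w,hh=(280,190) if n=="top" else (300,160)
    c=cv2.resize(s['image'][y0:y0+hh,x0:x0+w],(800,298 if n=="scene" else 300) if 0 else None,fx=2.6,fy=2.6,interpolation=cv2.INTER_CUBIC)
    c=cv2.convertScaleAbs(c,alpha=1.4); cv2.imwrite(f"pics/crop_{n}.png",c)
E
```

```text
top [[15.0, 104.0, 121.0], [15.0, 104.0, 119.0], [15.0, 107.0, 117.0], [13.0, 136.0, 87.0], [110.0, 10.0, 36.0]]
top 826.5 ((329.19720458984375, 276.06707763671875), (14.731783866882324, 68.96292877197266), 18.778032302856445)
top 2221.5 ((437.4282531738281, 272.8633117675781), (86.79296875, 31.558164596557617), 71.27420806884766)
top 839.5 ((220.98126220703125, 261.4959716796875), (14.969487190246582, 69.28897857666016), 12.171459197998047)
top 1437.0 ((543.0, 200.0), (90.0, 32.0), 90.0)
top 792.5 ((275.1769104003906, 182.0773468017578), (13.881071090698242, 68.35504150390625), 6.519801616668701)
top 233.0 ((345.84136962890625, 160.84603881835938), (77.13892364501953, 16.55880355834961), 46.432098388671875)
top 473.5 ((141.8903350830078, 99.00743103027344), (27.68086814880371, 31.400104522705078), 52.43141174316406)
scene [[16.0, 104.0, 128.0], [16.0, 106.0, 133.0], [16.0, 108.0, 130.0], [13.0, 149.0, 103.0], [24.0, 27.0, 37.0]]
scene 312.5 ((248.90623474121094, 309.9661560058594), (88.19671630859375, 17.016393661499023), 10.3888578414917)
scene 155.5 ((444.7841491699219, 258.554962
[... 272 characters left out ...]
13010025024414)
scene 734.0 ((200.86802673339844, 220.5239715576172), (57.33278274536133, 15.473589897155762), 79.69515228271484)
scene 839.0 ((466.0176086425781, 205.2293701171875), (32.86496353149414, 50.653255462646484), 40.601295471191406)
scene 733.0 ((296.4718017578125, 192.70909118652344), (55.46750259399414, 19.501625061035156), 55.40770721435547)
scene 316.0 ((553.800048828125, 141.1000213623047), (16.12761688232422, 28.144271850585938), 18.434947967529297)
scene 2936.0 ((481.81622314453125, 134.1182861328125), (117.91303253173828, 48.5650749206543), 8.246320724487305)
scene 1294.0 ((406.67645263671875, 29.794116973876953), (97.74186706542969, 31.287099838256836), 14.03624439239502)
```

View pics/crop_top.png

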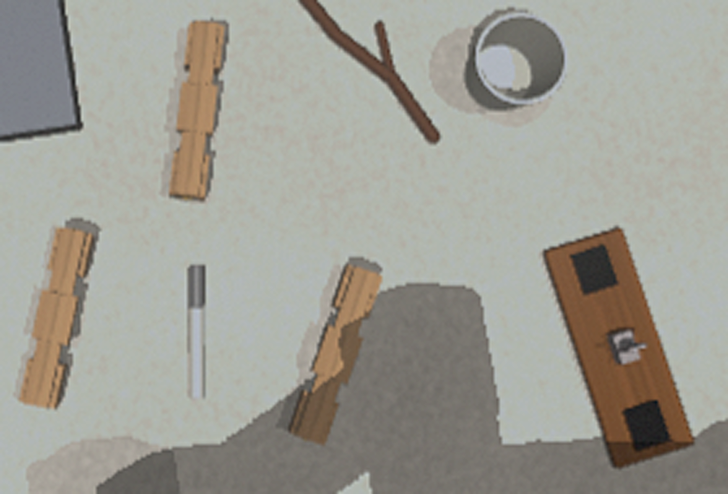

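View pics/crop_scene.png

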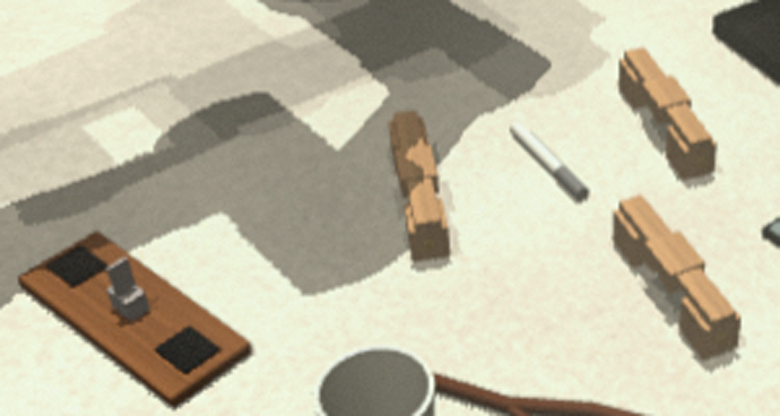

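The top crop shows the beams running roughly along world x, with hub tops near full-frame (222,261), (277,181) and (328,275). The blade is near (441,273) on the stand. In the scene crop the matching hub tops are near (297,187), (299,247) and (202,214), and the blade top is near (86,251). Next I'll compute positions.

```bash
python3 - <<'E'
from h import *
T=vision.snapshot("top");S=vision.snapshot("scene")
for n,a,b in [("A hub",(222,260.5),(297,187)),("B hub",(277.3,181),(299,247)),("C hub",(328.5,274),(202,214)),("blade",(443,272.5),(86.5,251))]:
    p,e=tri(T,a,S,b); print(n,p.round(4),'gap',round(e,4))
def rect(c,z):
    r=cv2.minAreaRect(c); q=plane(T,cv2.boxPoints(r),z)[:,:2]
    e=[q[1]-q[0],q[2]-q[1]]; e.sort(key=np.linalg.norm)
    a=np.arctan2(e[1][1],e[1][0]); a=(a+np.pi/2)%np.pi-np.pi/2
    return q.mean(0).round(4),round(a,3),[round(np.linalg.norm(v),4) for v in e]
for c in cv2.findContours(wood(T),cv2.RETR_EXTERNAL,cv2.CHAIN_APPROX_SIMPLE)[0]:
    u,v=cv2.minAreaRect(c)[0]; A=cv2.contourArea(c)
    if 700<A<900: print('beam',(round(u),round(v)),rect(c,.018))
    if 2000<A<2500:
        g=rect(c,.006); print('stand',g); P=[[*g[0],.0585]]
        d=np.array([-np.sin(g[1]),np.cos(g[1])])*.008
        P+=[[*(g[0]+d),.0585],[*(g[0]-d),.0585]]
        print('edge predicted px top',proj(T,P).round(1).tolist(),'scene',proj(S,P).round(1).tolist())
m=cv2.inRange(cv2.cvtColor(T['image'],cv2.COLOR_BGR2HSV),(0,0,0),(180,255,60)); m[:, 190:]=0; m[:180]=0; m[:,:50]=0
c=max(cv2.findContours(m,cv2.RETR_EXTERNAL,cv2.CHAIN_APPROX_SIMPLE)[0],key=cv2.contourArea)
print('tray',rect(c,.011))
# tray rim height: near-right corner pairs
ms=cv2.inRange(cv2.cvtColor(S['image'],cv2.COLOR_BGR2HSV),(0,0,0),(180,255,60)); q=np.zeros_like(ms); q[130:215,305:435]=ms[130:215,305:435]
cs=max(cv2.findContours(q,cv2.RETR_EXTERNAL,cv2.CHAIN_APPROX_SIMPLE)[0],key=cv2.contourArea)[:,0]; ct=c[:,0]
# same world corner x-high,y-low: top view right-top
a=ct[np.argmax(ct[:,0]-ct[:,1])]; b=ct[np.argmin(ct.sum(1))]; d=ct[np.argmax(ct.sum(1))]
print('top corners',a,b,d,'scene: bottom',cs[np.argmax(cs[:,1])],'right',cs[np.argmax(cs[:,0])],'left',cs[np.argmin(cs[:,0])])
for p,r in((a,cs[np.argmax(cs[:,1])]),(b,cs[np.argmax(cs[:,0])]),(d,cs[np.argmin(cs[:,0])])): print(tri(T,p.astype(float),S,r.astype(float)))
E
```

```text
A hub [0.476  0.1154 0.0368] gap 0.0003
B hub [ 0.6459 -0.0027  0.0428] gap 0.0004
C hub [ 0.4464 -0.1117  0.0377] gap 0.0017
blade [ 0.4489 -0.3505  0.0567] gap 0.003
beam (329, 276) (array([ 0.4426, -0.1145]), np.float64(-0.341), [np.float64(0.0319), np.float64(0.1485)])
stand (array([ 0.4489, -0.3528]), np.float64(0.295), [np.float64(0.0697), np.float64(0.1872)])
edge predicted px top [[445.0, 272.8], [441.4, 273.9], [448.7, 271.6]] scene [[85.9, 250.8], [89.6, 248.5], [82.1, 253.1]]
beam (221, 262) (array([0.4746, 0.1192]), np.float64(-0.198), [np.float64(0.0331), np.float64(0.1488)])
beam (275, 182) (array([0.6482, 0.0018]), np.float64(-0.115), [np.float64(0.0308), np.float64(0.1522)])
tray (array([0.4891, 0.3407]), np.float64(0.022), [np.float64(0.1901), np.float64(0.2342)])
top corners [163 203] [ 80 203] [161 308] scene: bottom [375 208] right [428 180] left [315 157]
(array([0.60259467, 0.24900449, 0.00211131]), np.float64(0.0031139196131728113))
(array([0.60046015, 0.42679668, 0.01143747]), np.float64(0.007017505981132536))
(array([0.375265  , 0.24654424, 0.0176518 ]), np.float64(0.0008131146557188758))
```

```bash
python3 -c "
from h import *
go(.4435,-.1135,.12,-.341); go(.4435,-.1135,.026,-.341)"
```

```text
move [ 36.98 -25.5   12.22] twist 41.3 t 0.3 tcp [ 0.1946 -0.4875  0.2421] yaw 21.8 joint6 -0.22
move [ 36.98 -25.5   21.62] twist 41.3 t 0.3 tcp [ 0.1946 -0.4875  0.2421] yaw 21.8 joint6 -0.22
```

{"fn": "apply_moves", "kwargs": {"moves": [[5,-3.5,1,6],[10,-7,2,12],[15,-10.5,3.5,18],[20,-14,5,24],[25,-17.5,7,30],[30,-21,9,36],[35,-24,11,41.3],[36.98,-25.5,12.2,41.3]], "jaw": -0.4}}

```text
t: 1.3
tool_pos: [0.4444, -0.1113, 0.1195]
ee_rot: [-3.096, 0.531, 0.001]
wrist_force: [0.4, -0.5, 0.8]
finger_gap: 0.699
grasp_force: 0.0
```

```bash
python3 - <<'E'
from h import *
go(.4435,-.1135,.026,-.341); print(manip.state()['finger_gap'])
s=vision.snapshot("scene"); cv2.imwrite("pics/s1.png",cv2.resize(s['image'][80:300,60:360],None,fx=2.6,fy=2.6))
E
```

```text
move [-0.01  0.24  9.35] twist 0.1 t 1.3 tcp [ 0.4444 -0.1113  0.1195] yaw -19.5 joint6 1.41
0.6994245158180482
```

View pics/s1.png

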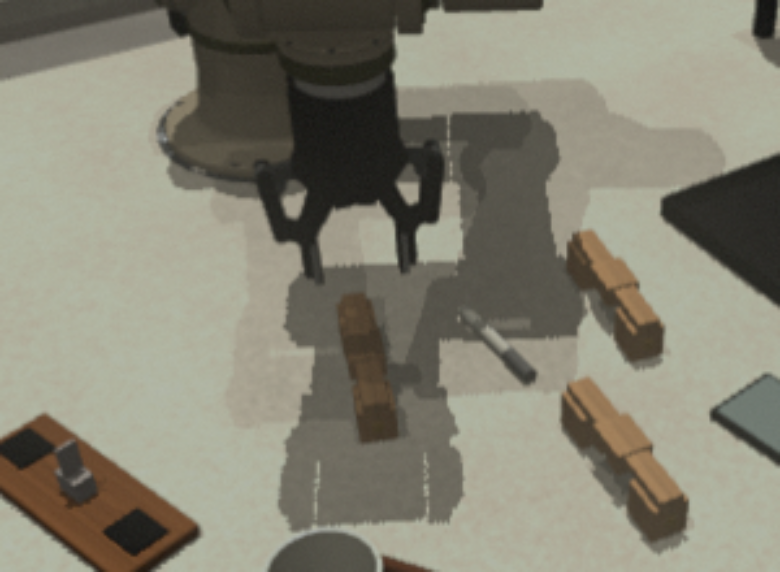

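The fingers, at crop pixels (318,280) and (405,268), straddle beam C at (368,365), with the correct yaw. I'll descend.

{"fn": "apply_moves", "kwargs": {"moves": [[0,0,4,0],[0,0,7.5,0],[0,0,9.35,0],[0,0,9.35,0]]}}

```text
t: 1.85
tool_pos: [0.4429, -0.1137, 0.0261]
ee_rot: [-3.095, 0.533, 0.004]
wrist_force: [0.3, -0.1, 0.4]
finger_gap: 0.701
grasp_force: 0.0
```

{"fn": "apply_moves", "kwargs": {"moves": [[0,0,0,0],[0,0,0,0],[0,0,0,0],[0,0,0,0],[0,0,-2,0],[0,0,-6,0],[0,0,-9,0],[0,0,-9,0]], "jaw": 1}}

```text
t: 2.85
tool_pos: [0.4445, -0.1142, 0.1189]
ee_rot: [3.094, -0.533, 0.007]
wrist_force: [-0.3, -0.6, -1.4]
finger_gap: 0.338
grasp_force: 59.4
```

```bash
cat >> h.py <<'E'
EDGE=np.array([.449,-.352]); EY=.295
def ends(s,z,near,rad=90,lo=(5,60,25)):
    """wood contour nearest pixel near -> minAreaRect and long-axis ends on plane z"""
    m=wood(s,lo)
    cs=[c for c in cv2.findContours(m,cv2.RETR_EXTERNAL,cv2.CHAIN_APPROX_SIMPLE)[0] if cv2.contourArea(c)>100]
    return [(cv2.minAreaRect(c),cv2.contourArea(c)) for c in cs if np.hypot(*(np.array(cv2.minAreaRect(c)[0])-near))<rad]
E
python3 - <<'E'
from h import *
go(*EDGE,.115,EY)
out=[]
for n in("scene","top"):
    s=vision.snapshot(n); u=proj(s,[manip.state()['tool_pos']])[0].round().astype(int); print(n,u)
    x,y=max(u[0]-75,0),max(u[1]-55,0); print(x,y)
    out.append(cv2.resize(s['image'][y:y+110,x:x+150],(600,440) if 0 else (399,293),interpolation=cv2.INTER_CUBIC))
cv2.imwrite("pics/h1.png",cv2.convertScaleAbs(np.hstack(out),alpha=1.8))
E
```

```text
move [ 8.37 22.26  0.45] twist -36.4 t 2.85 tcp [ 0.4445 -0.1142  0.1189] yaw -19.5 joint6 1.4
scene [198 183]
123 128
top [334 276]
259 221
```

View pics/h1.png

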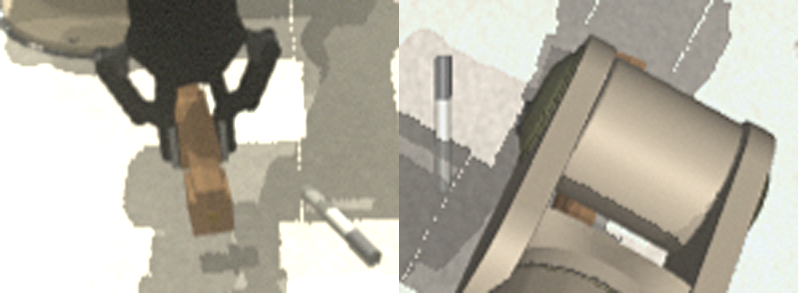

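Beam C is held, and its near end is visible in the scene view, with the sole edge at about crop (213,232), which is full-frame (203,215). I'll measure its offset along the length relative to the TCP.

```bash
cat >> h.py <<'E'
def endoff(dz=.026,n="scene"):
    """near-end sole edge of the held beam along tool x, relative to TCP (mm; ideal 73)"""
    s=vision.snapshot(n); st=manip.state(); t=st['tool_pos']; M=R.from_rotvec(st['ee_rot']).as_matrix(); ax=M[:,0].copy()
    if ax[0]<0: ax=-ax
    p0=t+ax*.073-[0,0,dz]
    u=proj(s,[p0])[0]; m=wood(s,(5,60,25),(22,255,255))
    out=[]
    for k in (-.009,-.006,-.003,0,.003,.006,.009):   # sample lines along the beam across its width
        L=np.arange(-.03,.03,.0003); P=p0+L[:,None]*ax+k*M[:,1]
        q=proj(s,P).round().astype(int); v=m[q[:,1],q[:,0]]>0
        if v.any(): out.append(73+1000*L[np.nonzero(v)[0].max()])
    print('pred px',u.round(1),'end offs',np.round(out,1))
E
python3 -c "
from h import *
endoff()
s=vision.snapshot('scene'); print(plane(s,[(203.1,215.1)],.093), manip.state()['tool_pos'])"
```

```text
pred px [203.8 215.9] end offs [73.6 73.  72.4 71.5 70.9 73.3 72.7]
[[ 0.51235715 -0.13940491  0.093     ]] [ 0.44298848 -0.11339208  0.11582273]
```

{"fn": "apply_moves", "kwargs": {"moves": [[1.7,4.5,0,-8],[3.4,9,0,-16],[5.1,13.5,0,-24],[6.8,18,0,-32],[8.1,21.5,0,-36.4],[8.37,22.26,0,-36.4],[8.37,22.26,0,-36.4],[8.37,22.26,0,-36.4]]}}

```text
t: 4.05
tool_pos: [0.448, -0.3502, 0.1165]
ee_rot: [-3.107, -0.461, 0.001]
wrist_force: [-0.3, 0.3, -0.5]
finger_gap: 0.341
grasp_force: 59.7
```

```bash
python3 -c "
from h import *
go(*EDGE,.0545,EY); endoff()"
```

```text
move [0.04 0.21 6.2 ] twist -0.0 t 4.05 tcp [ 0.448  -0.3502  0.1165] yaw 16.9 joint6 0.41
pred px [107.9 255.2] end offs [ 73.   72.1  73.3  71.8  70.6  71.5 102.7]
```

{"fn": "apply_moves", "kwargs": {"moves": [[0.05,0.2,2,0],[0.05,0.2,4,0],[0.05,0.2,5.4,0],[0.05,0.2,5.8,0],[0.05,0.2,6.0,0],[0.05,0.2,6.0,0],[0.05,0.2,6.0,0]]}}

```text
t: 4.97
tool_pos: [0.4492, -0.3534, 0.0573]
ee_rot: [3.107, 0.461, 0.001]
wrist_force: [0.3, -0.8, -1.5]
finger_gap: 0.339
grasp_force: 59.7
```

```bash
python3 - <<'E'
from h import *
go(*EDGE,.0545,EY); endoff()
s=vision.snapshot("scene"); cv2.imwrite("pics/st1.png",cv2.convertScaleAbs(cv2.resize(s['image'][180:320,20:200],None,fx=4,fy=4,interpolation=cv2.INTER_CUBIC),alpha=1.6))
E
```

```text
move [ 0.02 -0.14  0.28] twist -0.0 t 4.97 tcp [ 0.4492 -0.3534  0.0573] yaw 16.9 joint6 0.4
pred px [113.  279.5] end offs [102.7 102.7 102.7 102.7 102.7 102.7 102.7]
```

View pics/st1.png

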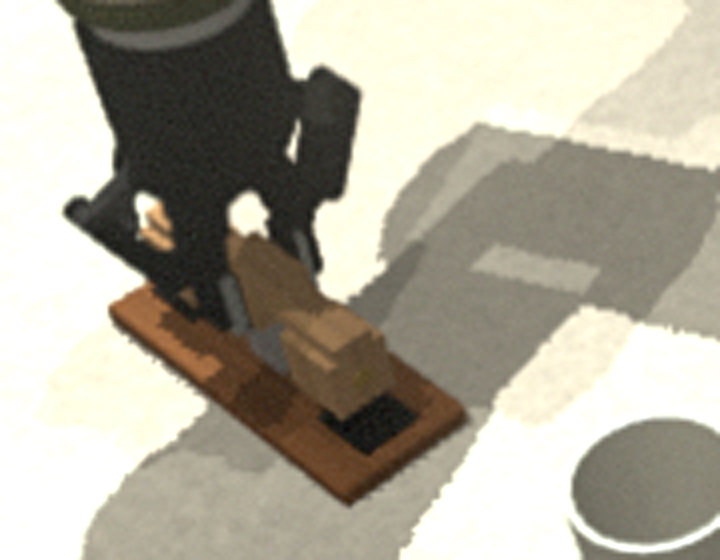

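Beam C is held level over the stand, with its near end above the rubber pad at about crop (350,390). I'll lower it the last few millimetres.

{"fn": "apply_moves", "kwargs": {"moves": [[0,-0.1,0.15,0],[0,-0.1,0.25,0],[0,-0.1,0.25,0]]}}

```text
t: 5.45
tool_pos: [0.4485, -0.3527, 0.0553]
ee_rot: [3.107, 0.461, -0.001]
wrist_force: [-4.4, 0.2, 9.5]
finger_gap: 0.341
grasp_force: 61.1
```

{"fn": "apply_moves", "kwargs": {"moves": [[-0.1,0,-0.1,0],[-0.1,0,0,0],[-0.1,0,0,0]]}}

```text
t: 5.82
tool_pos: [0.4485, -0.3528, 0.0553]
ee_rot: [3.106, 0.46, 0.002]
wrist_force: [1.0, 1.6, 9.4]
finger_gap: 0.341
grasp_force: 61.1
```

{"fn": "apply_moves", "kwargs": {"moves": [[0,0,-0.1,0],[0,0,-0.1,0],[0,0,-0.1,0],[0,0,-0.1,0],[0,0,-0.1,0],[0,0,-0.1,0],[0,0,-0.1,0],[0,0,-0.1,0]], "jaw": -0.2}}

```text
t: 6.82
tool_pos: [0.4478, -0.3526, 0.0553]
ee_rot: [3.108, 0.461, 0.0]
wrist_force: [-0.4, 0.3, 0.8]
finger_gap: 0.606
grasp_force: 0.0
```

{"fn": "apply_moves", "kwargs": {"moves": [[0,0,0,0],[0,0,0,0],[0,0,0,0],[0,0,0,0],[0,0,0,0],[0,0,0,0],[0,0,0,0],[0,0,0,0]]}}

```text
t: 7.82
tool_pos: [0.4478, -0.3525, 0.0553]
ee_rot: [-3.108, -0.461, 0.0]
wrist_force: [-0.7, -0.1, -0.0]
finger_gap: 0.598
grasp_force: 0.0
```

```bash
python3 - <<'E'
from h import *
s=vision.snapshot("scene"); cv2.imwrite("pics/st2.png",cv2.convertScaleAbs(cv2.resize(s['image'][180:320,20:200],None,fx=4,fy=4,interpolation=cv2.INTER_CUBIC),alpha=1.6))
E
```

```text
(no output)
```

View pics/st2.png

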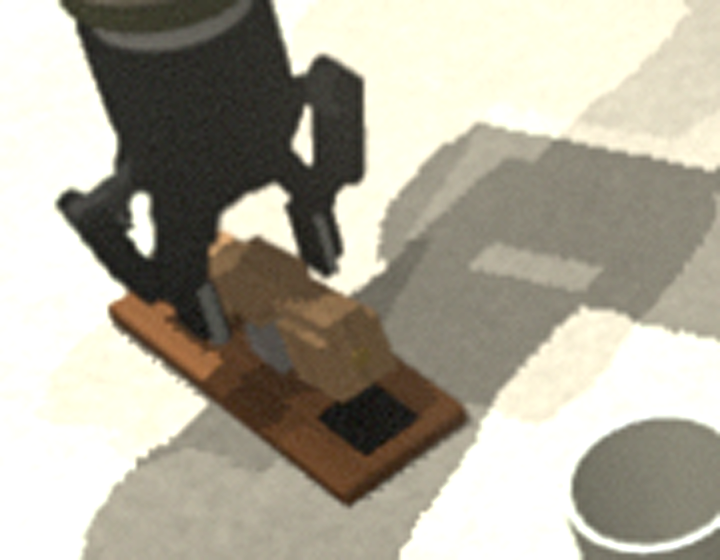

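Compared with the held view, beam C's near end has risen clear of the pad: its sole is now at about crop (343,402), against (347,423) expected if level. That is about 0.18 rad, so C is false. I'll regrip it and take it to the tray.

{"fn": "apply_moves", "kwargs": {"moves": [[0,0,0,0],[0,0,0,0],[0,0,0,0],[0,0,-2,0],[0,0,-5,0],[0,0,-8,0],[0,0,-10,0],[0,0,-10,0]], "jaw": 1}}

```text
t: 8.88
tool_pos: [0.4481, -0.3529, 0.1562]
ee_rot: [3.106, 0.46, 0.002]
wrist_force: [-0.2, 0.9, -1.5]
finger_gap: 0.34
grasp_force: 59.4
```

```bash
python3 -c "
from h import *
go(.489,.304,.15,.022)"
```

```text
move [ 22.97 -61.68   0.51] twist 15.6 t 8.88 tcp [ 0.4481 -0.3529  0.1562] yaw 16.9 joint6 0.4
```

{"fn": "apply_moves", "kwargs": {"moves": [[2,-5.4,0,1],[4,-10.8,0,3],[6,-16.2,0,5],[8,-21.6,0,7],[10,-27,0,9],[12,-32.4,0,11],[14,-37.8,0,13],[16,-43.2,0,15.6]]}}

```text
t: 9.88
tool_pos: [0.475, 0.1092, 0.1541]
ee_rot: [-3.141, -0.032, 0.003]
wrist_force: [0.3, -0.8, -1.6]
finger_gap: 0.338
grasp_force: 59.7
```

```bash
python3 -c "
from h import *
go(.489,.304,.10,.022)"
```

```text
move [  1.81 -19.45   5.41] twist -0.1 t 9.88 tcp [0.475  0.1092 0.1541] yaw 1.2 joint6 1.54
```

{"fn": "apply_moves", "kwargs": {"moves": [[0.5,-5,0,0],[1,-10,1,0],[1.5,-15,2.5,0],[1.8,-19,4,0],[1.8,-19.4,6,0],[1.8,-19.4,8,0],[1.8,-19.4,10,0],[1.8,-19.4,10.5,0]]}}

```text
t: 10.88
tool_pos: [0.4881, 0.3012, 0.048]
ee_rot: [3.14, 0.035, -0.006]
wrist_force: [0.5, -0.4, -1.1]
finger_gap: 0.337
grasp_force: 59.8
```

```bash
python3 -c "
from h import *
go(.489,.304,.033,.022)"
```

```text
move [ 0.1  -0.28  1.5 ] twist 0.0 t 10.88 tcp [0.4881 0.3012 0.048 ] yaw 1.3 joint6 1.9
```

{"fn": "apply_moves", "kwargs": {"moves": [[0,-0.2,0.4,0],[0,-0.2,0.7,0],[0,-0.2,1.0,0],[0,-0.2,1.2,0]]}}

```text
t: 11.38
tool_pos: [0.4917, 0.304, 0.0407]
ee_rot: [-3.14, -0.035, -0.01]
wrist_force: [7.1, -1.9, 12.3]
finger_gap: 0.338
grasp_force: 61.7
```

{"fn": "apply_moves", "kwargs": {"moves": [[0,0,0.2,0],[0,0,0.4,0],[0,0,0.5,0],[0,0,0.5,0]]}}

```text
t: 11.88
tool_pos: [0.4925, 0.3042, 0.0362]
ee_rot: [-3.139, -0.034, -0.014]
wrist_force: [8.0, -0.2, 11.3]
finger_gap: 0.339
grasp_force: 62.0
```

Now I'll release and lift.

{"fn": "apply_moves", "kwargs": {"moves": [[0,0,0,0],[0,0,0,0],[0,0,0,0],[0,0,-3,0],[0,0,-7,0],[0,0,-11,0],[0,0,-13,0],[0,0,-13,0]], "jaw": -0.2}}

```text
t: 12.88
tool_pos: [0.4897, 0.3039, 0.1643]
ee_rot: [-3.141, -0.035, -0.004]
wrist_force: [-0.6, 0.1, -0.9]
finger_gap: 0.6
grasp_force: 0.0
```

```bash
python3 - <<'E'
from h import *
go(.4746,.1182,.12,-.198)
s=vision.snapshot("scene"); cv2.imwrite("pics/tray1.png",cv2.convertScaleAbs(cv2.resize(s['image'][110:240,260:440],None,fx=4,fy=4,interpolation=cv2.INTER_CUBIC),alpha=1.6))
E
```

```text
move [-1.93 18.53  4.41] twist 12.6 t 12.88 tcp [0.4897 0.3039 0.1643] yaw 1.3 joint6 1.9
```

View pics/tray1.png

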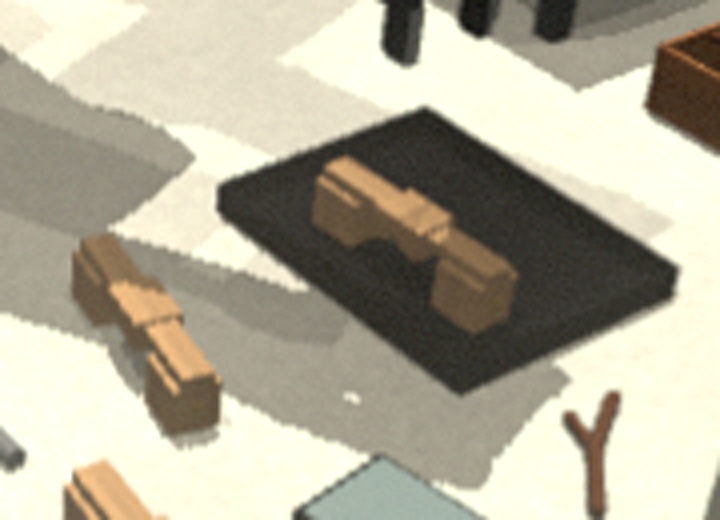

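Beam C now stands on its feet inside the tray, spanning crop (340,200) to (480,300). Beam A is next.

{"fn": "apply_moves", "kwargs": {"moves": [[-0.5,5,0.5,3],[-1,10,1.5,6],[-1.5,15,3,10],[-1.9,18.3,4.4,12.6],[-1.9,18.5,4.4,12.6],[-1.9,18.5,4.4,12.6]], "jaw": -0.4}}

```text
t: 13.68
tool_pos: [0.4743, 0.1187, 0.1189]
ee_rot: [-3.126, 0.31, 0.001]
wrist_force: [0.9, -0.5, -0.5]
finger_gap: 0.698
grasp_force: 0.0
```

```bash
python3 -c "
from h import *
go(.4746,.1182,.026,-.198)
np.save('empty.npy',vision.snapshot('scene')['image'])"
```

```text
move [0.05 0.04 9.29] twist 0.0 t 13.68 tcp [0.4743 0.1187 0.1189] yaw -11.3 joint6 1.77
```

{"fn": "apply_moves", "kwargs": {"moves": [[0,0,4,0],[0,0,7.5,0],[0,0,9.3,0],[0,0,9.3,0]]}}

```text
t: 14.22
tool_pos: [0.4738, 0.1191, 0.0255]
ee_rot: [3.126, -0.308, -0.003]
wrist_force: [0.3, -0.6, 0.3]
finger_gap: 0.699
grasp_force: 0.0
```

{"fn": "apply_moves", "kwargs": {"moves": [[0,0,0,0],[0,0,0,0],[0,0,0,0],[0,0,0,0],[0,0,-2,0],[0,0,-6,0],[0,0,-10,0],[0,0,-10,0]], "jaw": 1}}

```text
t: 15.22
tool_pos: [0.4757, 0.1184, 0.1291]
ee_rot: [-3.126, 0.31, -0.01]
wrist_force: [0.3, 0.5, -1.7]
finger_gap: 0.339
grasp_force: 59.4
```

```bash
python3 -c "
from h import *
endoff(); go(.4483,-.3525,.125,EY)"
```

```text
pred px [313.4 180.7] end offs [69.4 70.6 69.4 68.2 69.7 69.7 68.5]
move [ 6.67 46.68  0.21] twist -28.2 t 15.28 tcp [0.4747 0.1183 0.1272] yaw -11.3 joint6 1.77
```

{"fn": "apply_moves", "kwargs": {"moves": [[0.8,5.8,0,-3],[1.6,11.6,0,-7],[2.4,17.4,0,-11],[3.2,23.2,0,-15],[4.1,29,0,-19],[5,34.8,0,-23],[5.9,40.6,0,-27],[6.8,45.5,0,-28.2]]}}

```text
t: 16.27
tool_pos: [0.4506, -0.3429, 0.1247]
ee_rot: [-3.105, -0.461, 0.002]
wrist_force: [0.0, 0.7, -1.1]
finger_gap: 0.333
grasp_force: 60.0
```

{"fn": "apply_moves", "kwargs": {"moves": [[0.1,1,0,0],[0.1,1.2,0,0],[0.1,1.2,0,0]]}}

```text
t: 16.65
tool_pos: [0.4561, -0.351, 0.1258]
ee_rot: [-3.106, -0.462, 0.001]
wrist_force: [0.2, 1.1, -1.3]
finger_gap: 0.34
grasp_force: 60.2
```

```bash
python3 -c "
from h import *
endoff(); go(.4509,-.3518,.0585,EY)"
```

```text
pred px [108.  254.2] end offs [70.3 71.8 70.  71.5 70.3 71.2 94.6]
move [-0.52 -0.08  6.75] twist 0.0 t 16.7 tcp [ 0.4562 -0.3511  0.126 ] yaw 16.9 joint6 0.42
```

{"fn": "apply_moves", "kwargs": {"moves": [[-0.6,-0.1,2,0],[-0.6,-0.1,4,0],[-0.6,-0.1,5.6,0],[-0.6,-0.1,6.3,0],[-0.6,-0.1,6.6,0],[-0.6,-0.1,6.6,0],[-0.6,-0.1,6.6,0]]}}

```text
t: 17.58
tool_pos: [0.4502, -0.3534, 0.0608]
ee_rot: [3.107, 0.46, 0.001]
wrist_force: [0.2, 0.7, -0.3]
finger_gap: 0.341
grasp_force: 60.2
```

```bash
python3 -c "
from h import *
go(.4499,-.3521,.0555,EY)"
```

```text
move [ 0.01 -0.13  0.53] twist -0.0 t 17.57 tcp [ 0.4502 -0.3534  0.0608] yaw 16.9 joint6 0.41
```

{"fn": "apply_moves", "kwargs": {"moves": [[0,-0.1,0.3,0],[0,-0.1,0.5,0],[0,-0.1,0.5,0]]}}

```text
t: 17.95
tool_pos: [0.4488, -0.3531, 0.0557]
ee_rot: [3.107, 0.461, -0.003]
wrist_force: [-8.2, -3.6, 3.7]
finger_gap: 0.339
grasp_force: 60.9
```

{"fn": "apply_moves", "kwargs": {"moves": [[-0.2,0,-0.1,0],[-0.2,0,0,0],[-0.2,0,0.1,0],[-0.2,0,0.1,0]]}}

```text
t: 18.45
tool_pos: [0.4482, -0.353, 0.0549]
ee_rot: [3.107, 0.461, 0.001]
wrist_force: [-0.2, 2.0, 5.7]
finger_gap: 0.334
grasp_force: 61.2
```

```bash
cat >> h.py <<'E'
def pad(save=None):
    s=vision.snapshot("scene"); h=cv2.cvtColor(s['image'],cv2.COLOR_BGR2HSV).astype(int)
    out=[]
    for sg in(1,-1):
        ax=np.array([np.cos(EY),np.sin(EY),0]); w=np.array([-np.sin(EY),np.cos(EY),0]); c=np.array([*EDGE,.015])+sg*.0675*ax
        q=proj(s,[c+i*.016*ax+j*.016*w for i,j in((1,1),(1,-1),(-1,-1),(-1,1))])
        m=np.zeros(h.shape[:2],np.uint8); cv2.fillPoly(m,[q.round().astype(int)],1)
        out.append((int(m.sum()),int(((h[...,2]<45)&(m>0)).sum())))
    # near-end face: wood/dark boundary rows at three columns
    ft=np.array([*EDGE,.028])+.073*ax; u=proj(s,[ft])[0]
    cols=[[int(h[r,int(round(u[0]))+k,2]) for r in range(int(u[1])-9,int(u[1])+10)] for k in(-2,0,2)]
    print('pads (area,dark) near,far',out,'pred sole px',u.round(1)); [print(c) for c in cols]
E
python3 -c "
from h import *
pad()"
```

```text
pads (area,dark) near,far [(248, 189), (203, 171)] pred sole px [114.1 280.3]
[57, 57, 52, 52, 55, 52, 53, 51, 51, 45, 20, 15, 17, 19, 17, 16, 13, 18, 18]
[56, 54, 55, 58, 56, 56, 58, 56, 38, 23, 17, 13, 19, 18, 16, 15, 15, 21, 16]
[53, 56, 55, 54, 56, 56, 51, 28, 15, 16, 18, 14, 18, 16, 19, 17, 19, 18, 23]
```

{"fn": "apply_moves", "kwargs": {"moves": [[0,0,0,0],[0,0,0,0],[0,0,0,0],[0,0,0,0],[0,0,0,0],[0,0,0,0],[0,0,0,0],[0,0,0,0]], "jaw": -0.2}}

```text
t: 19.5
tool_pos: [0.4478, -0.3528, 0.0543]
ee_rot: [3.108, 0.461, -0.0]
wrist_force: [-0.5, 0.3, 0.8]
finger_gap: 0.599
grasp_force: 0.0
```

{"fn": "apply_moves", "kwargs": {"moves": [[0,0,0,0],[0,0,0,0],[0,0,0,0],[0,0,0,0],[0,0,0,0],[0,0,0,0],[0,0,0,0],[0,0,0,0]]}}

```text
t: 20.5
tool_pos: [0.4478, -0.3528, 0.0543]
ee_rot: [3.108, 0.461, 0.0]
wrist_force: [-0.2, 0.1, -0.2]
finger_gap: 0.601
grasp_force: 0.0
```

```bash
python3 -c "
from h import *
pad()"
```

```text
pads (area,dark) near,far [(248, 194), (203, 112)] pred sole px [114.1 280.3]
[55, 53, 54, 54, 55, 55, 51, 52, 50, 33, 22, 18, 13, 15, 13, 18, 23, 20, 15]
[54, 56, 57, 52, 55, 56, 55, 56, 36, 17, 13, 16, 17, 14, 19, 14, 18, 18, 21]
[54, 54, 54, 57, 55, 57, 51, 24, 16, 20, 13, 19, 16, 22, 10, 20, 18, 18, 17]
```

The near-end sole boundary moved less than 1 px on release, whereas tipping would move it about 5.5 px, so A hangs level. I'll retract straight up and re-check it with the arm away.

{"fn": "apply_moves", "kwargs": {"moves": [[0,0,-1,0],[0,0,-2.5,0],[0,0,-4.5,0],[0,0,-7,0],[0,0,-10,0],[0,0,-12,0],[0,0,-12,0]]}}

```text
t: 21.42
tool_pos: [0.4482, -0.3533, 0.1765]
ee_rot: [3.104, 0.46, 0.003]
wrist_force: [-0.2, 1.0, -0.2]
finger_gap: 0.596
grasp_force: 0.0
```

```bash
python3 -c "
from h import *
pad(); go(.647,.0005,.13,-.115)"
```

```text
pads (area,dark) near,far [(248, 194), (203, 38)] pred sole px [114.1 280.3]
[55, 54, 54, 52, 53, 54, 52, 51, 49, 36, 22, 15, 19, 12, 14, 18, 20, 16, 17]
[54, 54, 54, 55, 56, 55, 54, 53, 37, 24, 12, 14, 19, 18, 12, 17, 17, 18, 14]
[57, 54, 55, 54, 53, 52, 51, 26, 13, 13, 13, 20, 19, 15, 14, 20, 16, 16, 18]
move [ 29.31 -28.05   4.48] twist 23.5 t 21.48 tcp [ 0.4478 -0.3529  0.175 ] yaw 16.9 joint6 0.4
```

A stays level and still. Now I'll fetch B.

{"fn": "apply_moves", "kwargs": {"moves": [[4,-4,0,3],[8,-8,0,6],[12,-12,0,10],[16,-16,0,14],[20,-20,0,18],[24,-24,1,22],[28,-27,3,23.5],[29.3,-28.05,4.5,23.5]], "jaw": -0.4}}

```text
t: 22.48
tool_pos: [0.647, 0.003, 0.127]
ee_rot: [-3.136, 0.178, 0.004]
wrist_force: [0.5, -0.5, -0.5]
finger_gap: 0.699
grasp_force: 0.0
```

```bash
python3 -c "
from h import *
pad(); go(.647,.0005,.0265,-.115)"
```

```text
pads (area,dark) near,far [(248, 171), (203, 35)] pred sole px [114.1 280.3]
[64, 65, 62, 62, 59, 62, 60, 57, 57, 42, 34, 24, 20, 20, 23, 25, 25, 23, 26]
[62, 63, 60, 61, 60, 62, 63, 62, 43, 26, 24, 26, 24, 25, 26, 21, 23, 25, 24]
[63, 61, 61, 61, 63, 60, 58, 40, 22, 24, 22, 28, 26, 26, 23, 21, 25, 20, 24]
move [0.13 0.3  9.86] twist 0.1 t 22.52 tcp [0.6465 0.0035 0.1251] yaw -6.5 joint6 1.51
```

{"fn": "apply_moves", "kwargs": {"moves": [[0.1,0.2,4,0],[0.1,0.2,7.5,0],[0.1,0.2,9.7,0],[0.1,0.2,9.8,0]]}}

```text
t: 23.02
tool_pos: [0.6462, -0.0025, 0.0297]
ee_rot: [-3.136, 0.183, 0.006]
wrist_force: [-0.5, -0.3, 0.4]
finger_gap: 0.698
grasp_force: 0.0
```

{"fn": "apply_moves", "kwargs": {"moves": [[0,0,0,0],[0,0,0,0],[0,0,0,0],[0,0,0,0],[0,0,-2,0],[0,0,-6,0],[0,0,-11,0],[0,0,-11,0]], "jaw": 1}}

```text
t: 24.02
tool_pos: [0.6493, -0.0017, 0.1469]
ee_rot: [3.135, -0.181, 0.014]
wrist_force: [0.1, 0.9, -2.1]
finger_gap: 0.339
grasp_force: 59.6
```

```bash
python3 - <<'E'
from h import *
endoff()
T=vision.snapshot('top')
for c in cv2.findContours(wood(T),cv2.RETR_EXTERNAL,cv2.CHAIN_APPROX_SIMPLE)[0]:
    r=cv2.minAreaRect(c)
    if cv2.contourArea(c)>100 and 70<r[0][0]<180 and 195<r[0][1]<315: print(r, plane(T,[r[0]],.022),plane(T,cv2.boxPoints(r),.022)[:,:2].round(3))
go(.489,.378,.13,.022)
E
```

```text
pred px [322.6 241.8] end offs [71.5 72.1 73.3 71.8 73.3 71.8 73.3]
((131.5, 252.5), (69.0, 15.0), 90.0) [[0.49401441 0.31173142 0.022     ]] [[0.569 0.33 ]
 [0.569 0.297]
 [0.42  0.294]
 [0.42  0.326]]
move [-20.11 -35.86   1.17] twist -7.9 t 24.12 tcp [ 0.6474 -0.0014  0.1418] yaw -6.6 joint6 1.5
```

{"fn": "apply_moves", "kwargs": {"moves": [[-2.9,-5.1,0,-1],[-5.8,-10.2,0,-2],[-8.7,-15.3,0,-3],[-11.6,-20.4,0,-4],[-14.5,-25.5,0,-6],[-17.4,-30.6,0.5,-7.9],[-20.1,-35.8,1,-7.9],[-20.1,-36,1,-7.9]]}}

```text
t: 25.12
tool_pos: [0.4867, 0.3821, 0.1293]
ee_rot: [3.14, 0.042, -0.006]
wrist_force: [0.9, -0.8, -1.4]
finger_gap: 0.337
grasp_force: 60.4
```

```bash
python3 -c "
from h import *
go(.488,.380,.036,.022)"
```

```text
move [0.16 0.2  9.33] twist 0.3 t 25.12 tcp [0.4867 0.3821 0.1293] yaw 1.5 joint6 2.02
```

{"fn": "apply_moves", "kwargs": {"moves": [[0.1,0.1,4,0],[0.1,0.1,7.5,0],[0.1,0.1,8.8,0],[0.1,0.1,9.2,0],[0.1,0.1,9.4,0],[0.1,0.1,9.4,0]]}}

```text
t: 25.88
tool_pos: [0.491, 0.3785, 0.0382]
ee_rot: [-3.141, -0.035, -0.002]
wrist_force: [0.1, 0.1, -0.5]
finger_gap: 0.335
grasp_force: 60.4
```

{"fn": "apply_moves", "kwargs": {"moves": [[0,0,0.2,0],[0,0,0.4,0],[0,0,0.5,0],[0,0,0.5,0]]}}

```text
t: 26.38
tool_pos: [0.4911, 0.3787, 0.0369]
ee_rot: [-3.141, -0.036, -0.004]
wrist_force: [-12.6, -8.3, 31.9]
finger_gap: 0.338
grasp_force: 64.6
```

{"fn": "apply_moves", "kwargs": {"moves": [[0,0,-0.4,0],[0,0,-0.4,0],[0,0,-0.4,0]]}}

```text
t: 26.75
tool_pos: [0.4908, 0.3786, 0.0369]
ee_rot: [-3.141, -0.035, -0.001]
wrist_force: [-2.3, -1.3, 6.9]
finger_gap: 0.339
grasp_force: 61.4
```

{"fn": "apply_moves", "kwargs": {"moves": [[0,0,0,0],[0,0,0,0],[0,0,0,0],[0,0,0,0],[0,0,-3,0],[0,0,-7,0],[0,0,-11,0],[0,0,-12,0]], "jaw": -0.1}}

```text
t: 27.75
tool_pos: [0.4913, 0.3788, 0.159]
ee_rot: [-3.139, -0.035, -0.006]
wrist_force: [-0.4, 0.1, -0.0]
finger_gap: 0.555
grasp_force: 0.0
```

```bash
python3 - <<'E'
from h import *
pad()
s=vision.snapshot("scene")['image']
a=cv2.resize(s[100:230,270:450],(420,303),interpolation=cv2.INTER_CUBIC); b=cv2.resize(s[190:320,20:190],(380,303),interpolation=cv2.INTER_CUBIC)
t=cv2.resize(vision.snapshot("top")['image'][110:320,60:480],(592,296))
o=np.zeros((600,800,3),np.uint8); o[:303,:420]=a; o[:303,420:]=b; o[303:599,:592]=t
cv2.imwrite("pics/final.png",cv2.convertScaleAbs(o,alpha=1.7))
E
```

```text
pads (area,dark) near,far [(248, 177), (203, 39)] pred sole px [114.1 280.3]
[51, 53, 52, 48, 52, 50, 48, 51, 49, 35, 25, 17, 20, 19, 12, 20, 18, 18, 19]
[52, 54, 53, 52, 53, 57, 53, 48, 36, 24, 20, 17, 25, 16, 21, 20, 20, 17, 19]
[52, 54, 53, 54, 52, 53, 51, 32, 21, 21, 22, 20, 20, 18, 21, 15, 23, 22, 18]
```

View pics/final.png

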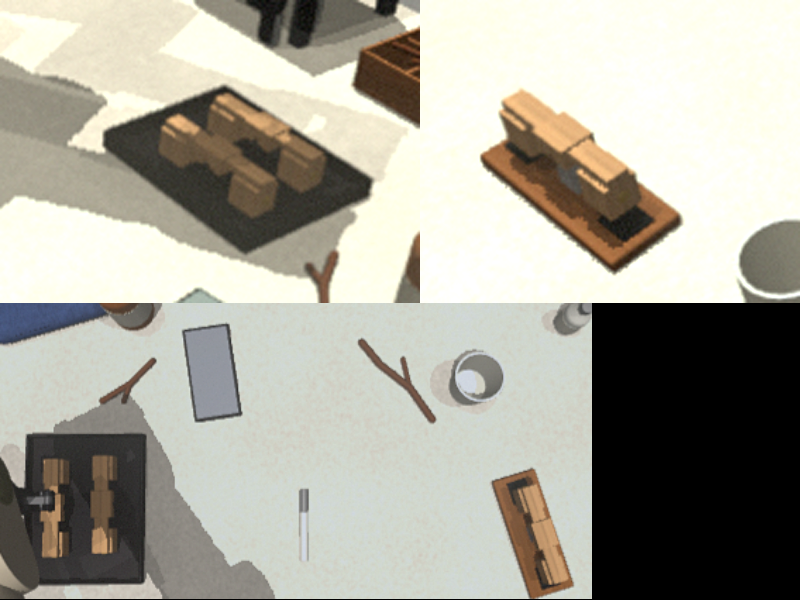

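The final picture shows two beams standing on their feet in the tray, at about (52,508) and (104,505) in the lower panel. A hangs alone on the edge, level to within 1 px of the predicted sole line at row 280. The other objects look undisturbed and the gripper is clear, so I'm handing in.

```bash
python3 -c "
from h import *
print(manip.finish_job())"
```

```text
the job is handed in; nothing more can be done
None
```

I handed the job in at about 28 s: beam A tested true and hangs level alone on the knife edge, while C, which tipped, and B, ruled false by elimination and not tried on the edge, stand on their feet in the tray.

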